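# Switch the dust extraction over to the sanding hood

### The job

Switch the dust extraction over to the sanding hood: with your fingertips push the slide of the hood's blast gate fully open, and only then push the slide of the gate that stands open now fully shut, so that the running fan never pulls against closed gates. Push gently until each slide's stop batten bears on its frame, and leave the third gate shut. Do not take the slides between the fingers, and do not move or lift the things lying on the bench.

Things in the scene. Friction and masses are not known exactly. Their poses are not given: they have to be found in the camera images.
- trunk: The dust trunk: a grey plastic pipe, 75 mm outside diameter, about 0.9 m long, lying level along the back of the work on wooden cradles; top at 113 mm above the bench. Origin on the bench under its axis; its y axis runs along the pipe (to the robot's left), its x axis points away from the robot. It is fixed; three parallel branches leave it squarely towards the robot, about 270 mm apart.
- gate_hood: Blast gate of the sanding hood. Fixed plywood frame 24 mm (x) by 80 mm (y), top 123 mm above the bench. Origin on the bench under its middle; x away from the robot along the branch pipe (axis 75 mm high), y left along the slide, z up. Trunk pipe 92 mm behind. In front is the hood, a flared metal box with guard wires, to 161 mm ahead, 170 mm wide, top at 126 mm.
- slide_hood (a joint): Slide of this gate, m: 0 = fully shut, as far left (gate's +y) as it goes, right batten on the frame; 0.046 = fully open, as far right (-y) as it goes, left batten on the frame. Shut, its left half sticks out and shows the edge of its round hole; open, its blank right half sticks out. Needs about 5 N, stays where left, stops hard at both ends.
- slide_hood_left_end (a point): Middle of the outer face of the left stop batten (dark wood, 26 mm in x, 12 mm in y, 42 to 108 mm above the bench). Site 75 mm above the bench; moves with the slide, axes as the gate. 98 mm left of the gate's origin when shut, 52 mm when open. Pushed to the right, this face opens the gate.
- slide_hood_right_end (a point): Middle of the outer face of the right stop batten (same size), 75 mm above the bench, moves with the slide. 52 mm right of the gate's origin when shut, 98 mm when open. Pushed to the left, this face shuts the gate. Between the battens the slide is a plywood board 9 mm thick, 45 to 105 mm above the bench, running through the frame.
- gate_saw: Blast gate of the band saw, open at the start. Fixed plywood frame 24 mm (x) by 80 mm (y), top 123 mm above the bench. Origin on the bench under its middle; x away from the robot along the branch pipe (axis 75 mm high), y left along the slide, z up. Trunk pipe 92 mm behind. In front a bare pipe bends down into the bench, to 123 mm ahead, top 101 mm.
- slide_saw (a joint): Slide of this gate, m: 0 = fully shut, as far left (gate's +y) as it goes, right batten on the frame; 0.046 = fully open, as far right (-y) as it goes, left batten on the frame. Shut, its left half sticks out and shows the edge of its round hole; open, its blank right half sticks out. Needs about 5 N, stays where left, stops hard at both ends.
- slide_saw_left_end (a point): Middle of the outer face of the left stop batten (dark wood, 26 mm in x, 12 mm in y, 42 to 108 mm above the bench). Site 75 mm above the bench; moves with the slide, axes as the gate. 98 mm left of the gate's origin when shut, 52 mm when open. Pushed to the right, this face opens the gate.
- slide_saw_right_end (a point): Middle of the outer face of the right stop batten (same size), 75 mm above the bench, moves with the slide. 52 mm right of the gate's origin when shut, 98 mm when open. Pushed to the left, this face shuts the gate. Between the battens the slide is a plywood board 9 mm thick, 45 to 105 mm above the bench, running through the frame.
- gate_port: Blast gate of the spare hose socket, shut. Fixed plywood frame 24 mm (x) by 80 mm (y), top 123 mm above the bench. Origin on the bench under its middle; x away from the robot along the branch pipe (axis 75 mm high), y left along the slide, z up. Trunk pipe 92 mm behind. In front is an open black rubber socket, to 110 mm ahead, top 104 mm.
- slide_port (a joint): Slide of this gate, m: 0 = fully shut, as far left (gate's +y) as it goes, right batten on the frame; 0.046 = fully open, as far right (-y) as it goes, left batten on the frame. Shut, its left half sticks out and shows the edge of its round hole; open, its blank right half sticks out. Needs about 5 N, stays where left, stops hard at both ends.
- slide_port_left_end (a point): Middle of the outer face of the left stop batten (dark wood, 26 mm in x, 12 mm in y, 42 to 108 mm above the bench). Site 75 mm above the bench; moves with the slide, axes as the gate. 98 mm left of the gate's origin when shut, 52 mm when open. Pushed to the right, this face opens the gate.
- slide_port_right_end (a point): Middle of the outer face of the right stop batten (same size), 75 mm above the bench, moves with the slide. 52 mm right of the gate's origin when shut, 98 mm when open. Pushed to the left, this face shuts the gate. Between the battens the slide is a plywood board 9 mm thick, 45 to 105 mm above the bench, running through the frame.
- glue: White glue bottle, 50 mm across, 135 mm high, standing between two branches in front of the gates. Bystander, loose; origin at the centre of its underside.
- sanding_block: Cork sanding block, 85 x 45 x 32 mm, lying between two branches in front of the gates. Bystander, loose; origin at the centre of its underside.
- tin: Open steel tin, 66 mm across, 85 mm high, standing left of the branches. Bystander, loose; origin at the centre of its underside.
- block_plane: Metal block plane, 160 x 48 mm, 62 mm high, on the right of the bench. Bystander, loose; origin at the centre of its underside.
- chisel: Chisel, 245 mm long, 29 mm thick handle, lying on the left of the bench. Bystander, loose; origin at the centre of its underside.
- bridge_blank: Dark wooden guitar bridge blank, 165 x 32 x 10 mm, lying between two branches, between the gates and the trunk. Bystander, loose; origin at the centre of its underside.
Mind the look-alikes: they are no part of the job. Leave any orange or purple look-alike of the gate_port alone.

How it is judged:
By the outcome, as a careful person would: the job done as asked, in the order asked, and still so for the second after the job is handed in, with the robot touching nothing.
It also fails if it takes over 56 s, if anything falls off the work surface, if the arm or the gripper's body presses on something with over 40 N, if the wrist force passes 120 N, or if a joint passes its speed limit or range.

### The arm

A 6-joint arm with a two-finger parallel gripper is mounted at the origin on the work surface. World frame = base frame: x ahead of the robot, y to its left, z up, the work surface at z = 0. Lengths are in mm, angles in rad, forces in N, time in s.
With the tool pointing down it reaches from about 275 to 750 mm from the base axis. Payload 10.2 kg.
Tool frame: the origin (TCP) lies at the very end of the fingers, on their centre line; the grasp point (between the pads) lies 19 mm behind it (robot.grasp_offset is the distance from the TCP to the grasp point, in mm); z points along the fingers, x is the direction in which the jaws open and shut, and the axes are right-handed (so a half turn about z gives the same grasp; the last joint's range is limited). The gripper opens to 85 mm and grips with 20 to 120 N. Pads are 22 mm wide; open, the fingers measure 114 mm over their backs; the gripper's body (76 mm by 85 mm) begins 54 mm behind the grasp point. The pads swing forward as they close: fully open they stand 13 mm farther back than shut.
Start: joints at [-1.471, 0.313, 1.498, -0, 1.331, -0.223], TCP at [166.529, -497.895, 231.294] pointing down, gripper open.
Joint ranges: [-2.94, 2.94], [-0.97, 2.17], [0.19, 2.56], [-1.23, 4.37], [0.02, 3.11], [-2.88, 2.88]. Speed limits (rad/s): [2.39, 2.39, 3.01, 3.14, 3.14, 3.14].

### API

Orientations are given as a rotation vector (axis times angle).
In Python, from rig import get_state, camera, finish_job, search_frame, pinpoint, robot gives the robot as it stands.
- The arm moves only by the shell command python3 -m handwheel 'ROWS' [FORCE]. ROWS is JSON, a list of rows, each a list of 7 numbers: the turn, a rotation vector about the tool's x, y, z in rad, then the shift along the tool's x, y, z in mm, then the opening, from 0 (shut) to 1 (fully open). In form: [[rx, ry, rz, tx, ty, tz, fingers], ...]. A call has 1 to 12 rows; each row is the pose to reach, as a shift and turn from the pose commanded when the call began, along the tool's axes at that moment; what a row does not reach only later rows make up. A row lasts 1/8 s, in which the tool goes at most 62.5 mm and 10.7 degrees, less where a joint would pass 70% of its speed; a pose out of reach is approached as far as the arm can. A call with a gripper value outside its range is refused whole. The fingers move at their own pace and stop on an object; FORCE is the grip in N (left out, the last holds). Time passes only in rows, so rows that repeat a pose let the fingers close. It gives the time, the measured TCP pose, the force and the opening at its end, in the units of the state.
- get_state(): the state, without advancing time (a new reading comes with each control period).
- camera(name): name is "side" or "top" or "wrist"; returns a dict with "color" (420x560x3 uint8, red, green, blue), "mtx" (3x3 intrinsics, pixels), "camera_from_world" (4x4, takes a point from world to camera coordinates). Camera axes: x right, y down, z forward; pixel columns grow to the right and rows downward; lengths in mm; the calibration is good to about 2 mm. A picture is of the moment at which its call begins. There is no depth.
- finish_job(): hands the job in, once; it reports no verdict.
Trained networks look in a picture, given as the dict that the camera call returned (one of the last four; its "shot" number tells which), for a name from the list of things; names that differ only in an ending like _2 or _b are one class to them, and where a whole thing is asked for, a point or a joint stands for the part that bears it (a point fixed in the world has none). Each returns a list of dicts, best first, with "score" (0 to 1); they miss things now and then, are a little off and sometimes report something else, mostly with a low value. They report only what shows in the picture. A call takes as long as a camera call. They do not tell look-alikes from the thing itself.
- search_frame(picture, target): "extent" ([left, top, width, height] in pixels, round what is visible of it).
- pinpoint(picture, target): "position" ([column, row] in pixels: a listed point, or the origin of a listed thing).
The state is a dict: "clock": time; "q": joint angles; "joint_vel": joint speeds; "tau": joint torques, N m; "eef_pos": TCP position; "tool_rot": TCP orientation; "force": force on the tool from outside, world axes, zero at the start; "wrist_torque": the same for the moment, N m; "gripper_width": finger opening in mm.
Only numpy, scipy, OpenCV 4.12 (cv2) and the standard library are available. Lean on these libraries where they do the work, as an engineer would, in place of code of your own. Each camera call takes 0.05 s, during which the arm holds its last target.

## Working session

There is one attempt and no reset: what is moved stays moved. The work goes in short steps, Python scripts to look and compute and a shell command to move; the robot and the scene stay as the last step left them, time stands still between calls to the robot, and variables do not carry over. Pictures are saved under pics/ and viewed, and the job is handed in when it is done.

```bash
ls; mkdir -p pics
python3 - <<'E'
from rig import get_state,camera,robot
import cv2
s=get_state();print(s['clock'],s['eef_pos'],s['tool_rot'],s['gripper_width'])
for n in ("top","side"):
    p=camera(n);cv2.imwrite(f"pics/{n}0.png",p["color"][:,:,::-1]);print(n,p["mtx"].tolist(),p["camera_from_world"].round(3).tolist())
E
```

```text
pics
0.0 [ 166.47989098 -497.63298644  230.72115795] [-2.54874969e+00  1.83507068e+00  1.41290691e-03] 85.23172388563493
top [[528.2078144691881, 0.0, 278.93729726357407], [0.0, 528.2078144691881, 204.9311507313721], [0.0, 0.0, 1.0]] [[-0.049, -0.999, 0.002, 26.927], [-0.977, 0.047, -0.206, 454.779], [0.206, -0.012, -0.979, 1559.752], [0.0, 0.0, 0.0, 1.0]]
side [[426.226284845995, 0.0, 279.8501011830133], [0.0, 426.226284845995, 210.85306663092905], [0.0, 0.0, 1.0]] [[-0.999, -0.036, -0.013, 451.75], [-0.015, 0.68, -0.733, 56.105], [0.035, -0.733, -0.68, 1388.432], [0.0, 0.0, 0.0, 1.0]]
```

View pics/top0.png

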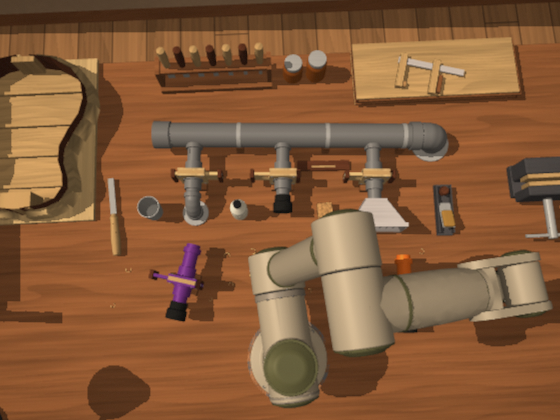

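View pics/side0.png

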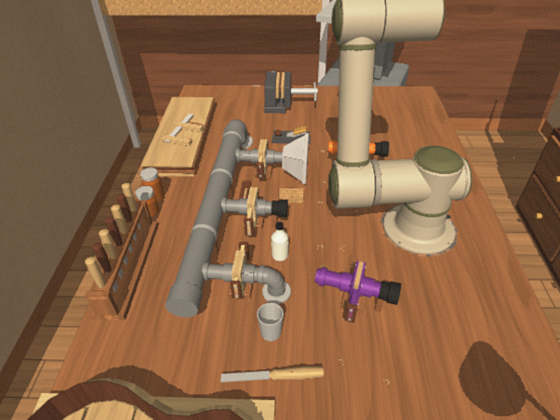

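The top view shows three gates: saw at about (196,174), port at (276,174) and hood at (370,174). The purple look-alike is at (180,280), and an orange one is partly hidden near (402,265). Next I'll measure their positions.

```bash
cat > h.py <<'E'
import numpy as np
def ray(p,uv,z):
    K=p["mtx"];T=np.array(p["camera_from_world"]);R=T[:3,:3];t=T[:3,3]
    c=-R.T@t; d=R.T@np.linalg.inv(K)@np.array([uv[0],uv[1],1.])
    return c+d*(z-c[2])/d[2]
def proj(p,X):
    T=np.array(p["camera_from_world"]);c=T[:3,:3]@np.array(X)+T[:3,3];u=p["mtx"]@c;return u[:2]/u[2]
E
python3 - <<'E'
from rig import *
from h import *
import cv2
for n in ("top","side"):
    p=camera(n)
    np.save(f"{n}.npy",p,allow_pickle=True)
    for t,z in [("gate_hood",0),("gate_saw",0),("gate_port",0),("slide_hood_left_end",75),("slide_hood_right_end",75),("slide_saw_left_end",75),("slide_saw_right_end",75),("slide_port_left_end",75),("trunk",0),("glue",0),("tin",0),("block_plane",0),("sanding_block",0),("bridge_blank",0)]:
        for d in pinpoint(p,t)[:4]:
            print(n,t,round(d["score"],2),np.round(d["position"]),ray(p,d["position"],z).round(1))
    c=p["color"][:,:,::-1]
    c=c[110:260,130:480] if n=="top" else c[110:360,160:420]
    cv2.imwrite(f"pics/{n}1.png",cv2.resize(c,None,fx=2.2,fy=2.2,interpolation=cv2.INTER_CUBIC))
E
```

```text
top gate_hood 0.79 [365. 182.] [ 528.  -270.7    0. ]
top gate_saw 0.98 [196. 182.] [551.2 261.2   0. ]
top gate_port 0.81 [283. 181.] [541.9 -12.5   0. ]
top gate_port 0.67 [190. 280.] [244.4 286.1   0. ]
top slide_hood_left_end 0.56 [342. 175.] [ 532.  -190.3   75. ]
top slide_hood_right_end 0.63 [391. 175.] [ 524.5 -337.9   75. ]
top slide_saw_left_end 0.6 [173. 176.] [554.  321.7  75. ]
top slide_saw_right_end 0.66 [219. 175.] [551.6 182.5  75. ]
top slide_port_left_end 0.73 [250. 177.] [539.5  87.6  75. ]
top slide_port_left_end 0.58 [152. 275.] [259.7 382.6  75. ]
top slide_port_left_end 0.38 [282. 182.] [519.   -7.9  75. ]
top trunk 0.97 [282. 143.] [668.1 -16.7   0. ]
top glue 0.62 [240. 212.] [448.9 127.7   0. ]
top glue 0.42 [341. 177.] [ 547.7 -196.3    0. ]
top tin 0.65 [157. 210.] [466.8 384.4   0. ]
top tin 0.34 [172. 174.] [582.1 337.7   0. ]
top block_plane 0.98 [442. 211.] [ 420.5 -503.2    0. ]
top sanding_block 0.64 [325. 217.] [ 419.9 -136.3    0. ]
top bridge_blank 0.58 [325. 170.] [ 570.5 -147.     0. ]
top bridge_blank 0.41 [249. 173.] [573.9  93.9   0. ]
side 
[... 553 characters left out ...]
 [ 411.8 -408.4   75. ]
side slide_saw_left_end 0.26 [267. 149.] [ 512.5 -331.6   75. ]
side slide_saw_right_end 0.8 [243. 248.] [551.4 168.8  75. ]
side slide_saw_right_end 0.64 [291. 140.] [ 423.2 -395.    75. ]
side slide_port_left_end 0.75 [250. 227.] [539.8  83.4  75. ]
side trunk 0.61 [215. 220.] [671.7 -24.    0. ]
side glue 0.93 [280. 256.] [446.  131.2   0. ]
side tin 0.64 [267. 331.] [471.6 392.    0. ]
side block_plane 0.76 [291. 142.] [ 424.2 -495.5    0. ]
side sanding_block 0.58 [289. 198.] [ 426.2 -139.4   -0. ]
side sanding_block 0.32 [248. 230.] [555.6  19.5   0. ]
side bridge_blank 0.62 [246. 197.] [ 579.3 -142.6    0. ]
side bridge_blank 0.2 [280. 256.] [448.1 132.5   0. ]
```

View pics/top1.png

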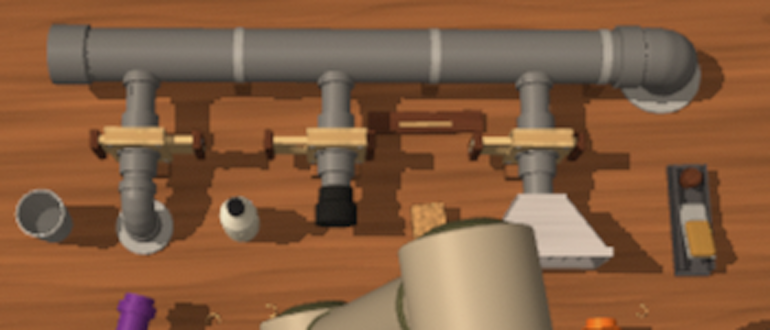

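View pics/side1.png

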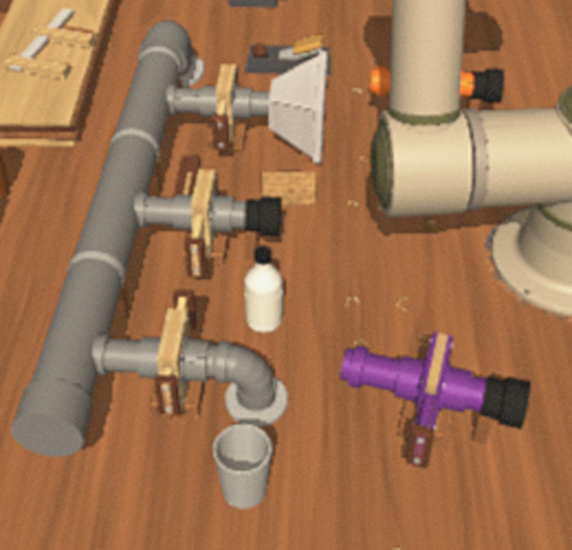

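```bash
cat > ov.py <<'E'
from h import *
import cv2,itertools,sys
yaw=-0.043
ex=np.array([np.cos(yaw),np.sin(yaw),0]);ey=np.array([-np.sin(yaw),np.cos(yaw),0])
G={"hood":((530,-284),0),"port":((541,-13),0),"saw":((553,272),46)}
def box(a,x,y,z):return [np.array([*a,0])+ex*i+ey*j+np.array([0,0,k]) for i in x for j in y for k in z]
for n in("top","side"):
    p=np.load(f"{n}.npy",allow_pickle=True).item();S=4
    im=cv2.resize(p["color"][:,:,::-1].copy(),None,fx=S,fy=S,interpolation=cv2.INTER_CUBIC)
    for g,(o,s) in G.items():
        for b,c in((box(o,(-12,12),(-40,40),(123,123)),(0,255,0)),(box(o,(-13,13),(86-s,98-s),(42,108)),(255,255,0)),(box(o,(-13,13),(-52-s,-40-s),(42,108)),(0,0,255))):
            q=[proj(p,x) for x in b]
            for i,j in itertools.combinations(range(8),2):
                if bin(i^j).count("1")==1: cv2.line(im,*[tuple(int(round((v+.5)*S)) for v in q[k]) for k in(i,j)],c,1)
    if n=="top": cv2.imwrite("pics/ovt%s.png"%sys.argv[1],np.vstack([im[600:800,650:1250],im[600:800,1150:1750]]))
    else: cv2.imwrite("pics/ovs%s.png"%sys.argv[1],np.hstack([im[520:900,860:1200],im[900:1280,800:1140]]))
E
python3 ov.py a
```

```text
(no output)
```

View pics/ovta.png

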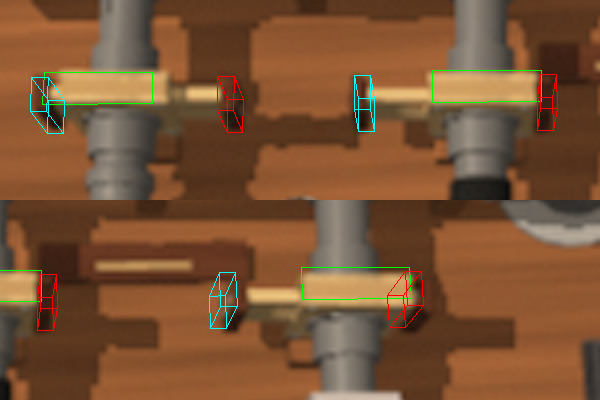

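View pics/ovsa.png

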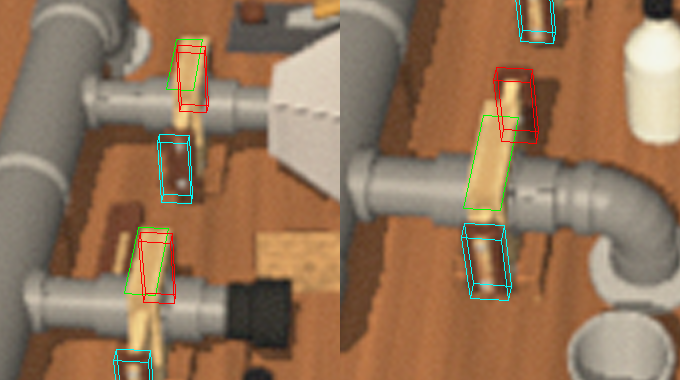

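```bash
sed -i 's/(530,-284)/(530,-286)/;s/(541,-13)/(541,-12)/;s/(553,272)/(553,262)/' ov.py; python3 ov.py b
```

```text
(no output)
```

View pics/ovtb.png

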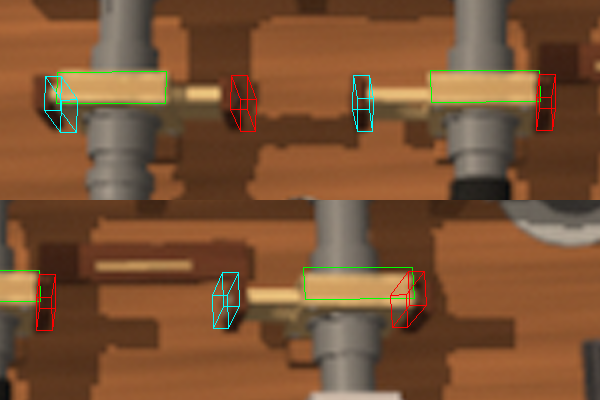

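View pics/ovsb.png

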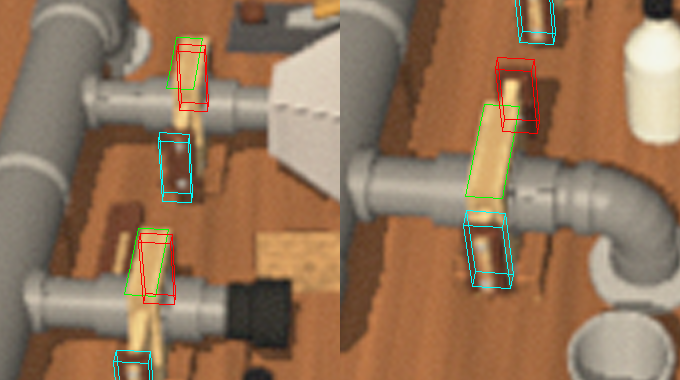

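```bash
cat > mv.py <<'E'
import sys,numpy as np
from rig import get_state
from scipy.spatial.transform import Rotation as R
s=get_state();r=R.from_rotvec(s["tool_rot"]);M=r.as_matrix()
def to(x,y,z,th=-0.043):
    T=np.array([[np.cos(th),np.sin(th),0],[np.sin(th),-np.cos(th),0],[0,0,-1]])
    print("rot",R.from_matrix(M.T@T).as_rotvec().round(4),"shift",(M.T@(np.array([x,y,z])-s["eef_pos"])).round(1))
print(s["clock"],np.round(s["eef_pos"],1),np.round(s["force"],1),s["gripper_width"].__round__(1),"xang",round(float(np.arctan2(M[1,0],M[0,0])),4),M[:,2].round(3))
a=[float(v) for v in sys.argv[1:]]
if a: to(*a)
E
python3 mv.py 535.5 -153 200
```

```text
1.6 [ 166.5 -497.9  231.3] [ 1.1 -0.4  1.1] 85.6 xang -1.248 [-0.  0. -1.]
rot [-0.     0.    -1.205] shift [-210.  -459.3   31.3]
```

```bash
python3 -m handwheel '[[0,0,-0.15,-23,-51,0,0],[0,0,-0.3,-46,-102,0,0],[0,0,-0.45,-70,-153,0,0],[0,0,-0.6,-93,-204,0,0],[0,0,-0.75,-117,-255,0,0],[0,0,-0.9,-140,-306,10,0],[0,0,-1.05,-163,-357,20,0],[0,0,-1.205,-187,-408,31,0],[0,0,-1.205,-210,-459,31,0],[0,0,-1.205,-210,-459,31,0],[0,0,-1.205,-210,-459,31,0],[0,0,-1.205,-210,-459,31,0]]'; python3 mv.py 535.5 -153 66
python3 - <<'E'
from rig import *
import cv2,numpy as np
w=camera("wrist");np.save("w.npy",w,allow_pickle=True);s=camera("side")
cv2.imwrite("pics/w2.png",w["color"][:,:,::-1])
cv2.imwrite("pics/s2.png",cv2.resize(s["color"][90:330,170:430,::-1],None,fx=2.4,fy=2.4))
E
```

```text
clock: 3.1
eef_pos: [534.6, -154.1, 200.5]
tool_rot: [3.141, -0.07, 0.0]
force: [0.1, -0.6, 0.2]
gripper_width: -0.1
3.1 [ 534.6 -154.1  200.5] [ 0.1 -0.6  0.2] -0.1 xang -0.0445 [ 0. -0. -1.]
rot [ 0.0002 -0.0001 -0.0015] shift [  0.8  -1.1 134.5]
```

View pics/w2.png

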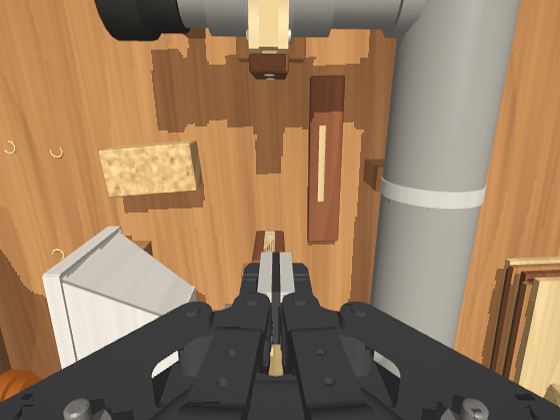

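View pics/s2.png

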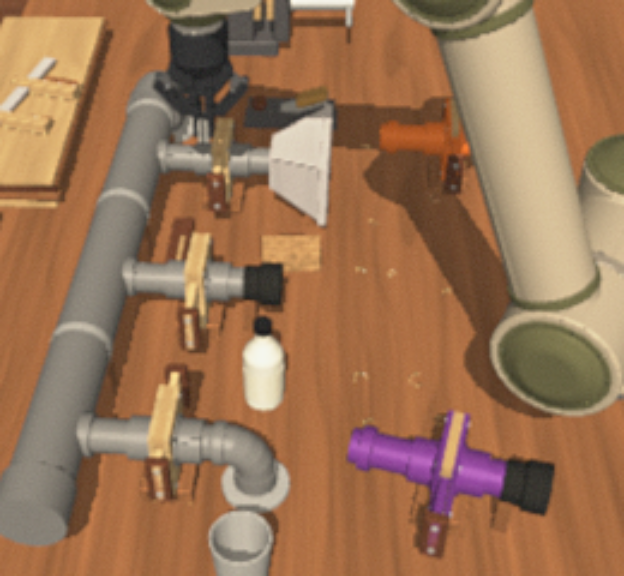

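Run:
```python
from h import *
w=np.load("w.npy",allow_pickle=True).item()
for uv in [(256,232),(268,232),(284,232)]: print("hood outer top edge",ray(w,uv,108).round(1))
for uv in [(250,78),(290,78)]: print("port right batten bottom?",ray(w,uv,42).round(1))
for uv in [(250,56),(289,55)]: print("port right batten top",ray(w,uv,108).round(1))
for uv in [(246,5),(291,5)]: print("frame top",ray(w,uv,123).round(1))
print("tcp",proj(w,(534.6,-154.1,200.5)), proj(w,(534.6,-154.1,66)),proj(w,(535,-190,108)))
```

```text
hood outer top edge [ 519.3 -170.9  108. ]
hood outer top edge [ 528.2 -171.3  108. ]
hood outer top edge [ 540.1 -171.8  108. ]
port right batten bottom? [517.6 -59.2  42. ]
port right batten bottom? [550.8 -60.7  42. ]
port right batten top [522.9 -50.4 108. ]
port right batten top [547.9 -51.  108. ]
frame top [523.4 -25.2 123. ]
frame top [549.3 -26.3 123. ]
tcp [275.4481502  269.34808304] [275.58886949 194.56997529] [278.2306009  254.58958165]
```

Run:
```python
from h import *
w=np.load("w.npy",allow_pickle=True).item()
T=w["camera_from_world"];print("cam",(-T[:3,:3].T@T[:3,3]).round(1),(T[2,:3]).round(3))
for z in(42,108): print(z,[proj(w,(x,y,z)).round(0).tolist() for x,y in((520,-190),(546,-190),(526,-64),(552,-64))])
print(ray(w,(268,232),42),ray(w,(268,232),30))
c=w["color"][:,:,::-1]
import cv2
cv2.imwrite("pics/w2z.png",np.hstack([cv2.resize(c[215:275,230:310],None,fx=5,fy=5),cv2.resize(c[30:90,230:310],None,fx=5,fy=5)]))
```

```text
cam [538.1 -79.3 344. ] [-0.014 -0.292 -0.956]
42 [[262.0, 225.0], [289.0, 224.0], [260.0, 84.0], [292.0, 82.0]]
108 [[259.0, 255.0], [293.0, 254.0], [256.0, 78.0], [296.0, 76.0]]
[ 525.41479555 -197.04471595   42.        ] [ 524.90961607 -201.72323256   30.        ]
```

View pics/w2z.png

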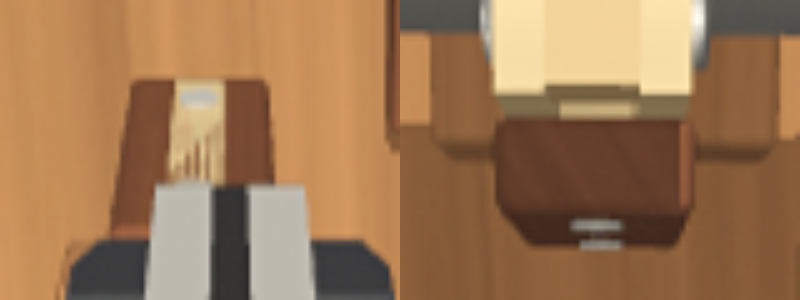

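```bash
python3 -m handwheel '[[0,0,0,-5.5,-1,30,0],[0,0,0,-5.5,-1,65,0],[0,0,0,-5.5,-1,100,0],[0,0,0,-5.5,-1,120,0],[0,0,0,-5.5,-1,134,0],[0,0,0,-5.5,-1,134,0]]'
python3 - <<'E'
from rig import *
import cv2,numpy as np
w=camera("wrist")
cv2.imwrite("pics/w3.png",w["color"][:,:,::-1])
E
```

```text
clock: 3.95
eef_pos: [529.4, -152.1, 65.9]
tool_rot: [-3.14, 0.068, 0.001]
force: [-0.1, -0.1, 0.0]
gripper_width: 0.0
```

View pics/w3.png

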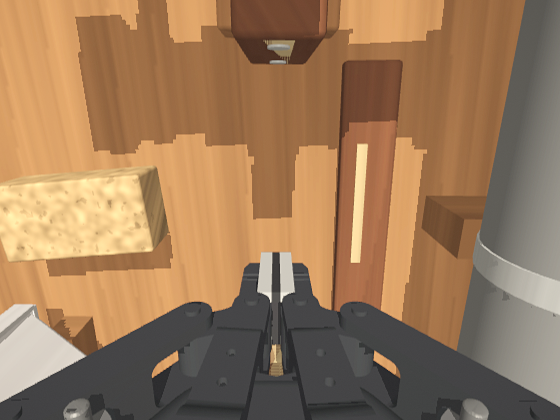

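```bash
python3 -m handwheel '[[0,0,0,0,7,0,0],[0,0,0,0,14,0,0],[0,0,0,0,20,0,0],[0,0,0,0,24,0,0],[0,0,0,0,28,0,0],[0,0,0,0,32,0,0],[0,0,0,0,36,0,0],[0,0,0,0,40,0,0]]'
```

```text
clock: 5.0
eef_pos: [527.9, -191.3, 66.3]
tool_rot: [-3.14, 0.067, 0.001]
force: [-0.5, 5.6, 1.7]
gripper_width: -0.1
```

```bash
python3 -m handwheel '[[0,0,0,0,4,0,0],[0,0,0,0,8,0,0],[0,0,0,0,12,0,0],[0,0,0,0,16,0,0],[0,0,0,0,20,0,0],[0,0,0,0,24,0,0],[0,0,0,0,27,0,0],[0,0,0,0,30,0,0]]'
```

```text
clock: 6.0
eef_pos: [526.4, -220.0, 66.2]
tool_rot: [-3.137, 0.068, 0.003]
force: [-0.4, 20.2, 9.6]
gripper_width: 0.2
```

```bash
python3 -m handwheel '[[0,0,0,0,1,0,0],[0,0,0,0,1,0,0],[0,0,0,0,1,0,0]]'
python3 - <<'E'
from rig import *
import cv2,numpy as np
s=camera("side");w=camera("wrist")
cv2.imwrite("pics/s4.png",np.hstack([cv2.resize(s["color"][100:220,200:320,::-1],None,fx=3.5,fy=3.5),w["color"][200:,100:440,::-1].repeat(2,0)[:420]]))
E
```

```text
clock: 6.38
eef_pos: [526.4, -220.0, 66.2]
tool_rot: [-3.136, 0.067, 0.003]
force: [-1.7, 16.3, 7.0]
gripper_width: 0.1
```

View pics/s4.png

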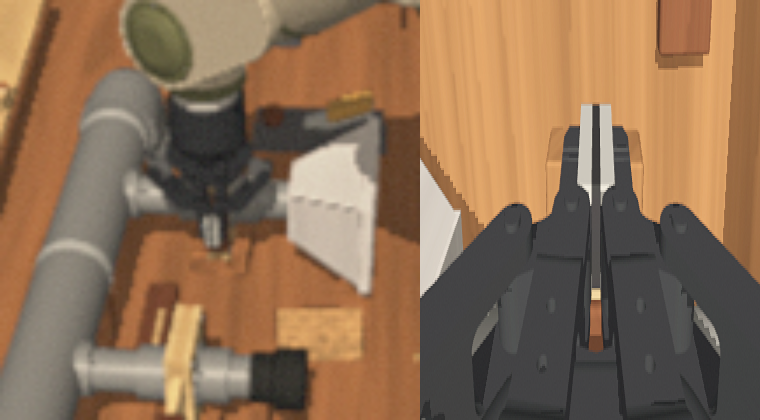

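```bash
python3 -m handwheel '[[0,0,0,0,-10,0,0],[0,0,0,0,-30,0,0],[0,0,0,0,-45,0,0],[0,0,0,0,-45,-50,0],[0,0,0,0,-45,-100,0],[0,0,0,0,-70,-140,0],[0,0,0,0,-110,-140,0],[0,0,0,0,-140,-140,0],[0,0,0,0,-140,-140,0]]'
python3 - <<'E'
from rig import *
import cv2,numpy as np
s=camera("side");w=camera("wrist");np.save("w5.npy",w,allow_pickle=True);np.save("s5.npy",s,allow_pickle=True)
cv2.imwrite("pics/s5.png",np.hstack([cv2.resize(s["color"][120:240,200:320,::-1],None,fx=3.5,fy=3.5),cv2.resize(w["color"][:,:,::-1],(380,420))]))
cv2.imwrite("pics/w5.png",w["color"][:,:,::-1])
E
```

```text
clock: 7.6
eef_pos: [532.7, -80.8, 206.5]
tool_rot: [-3.141, 0.063, -0.0]
force: [-0.5, 0.4, -0.4]
gripper_width: 0.2
```

View pics/s5.png

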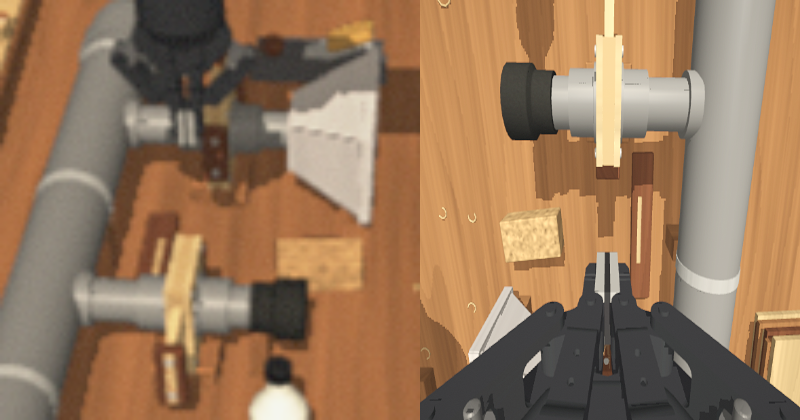

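```bash
python3 mv.py 547 132 206
```

```text
7.7 [532.7 -82.9 206.3] [ 0.3 -0.1  0.1] 0.3 xang -0.0424 [ 0. -0. -1.]
rot [ 0.0003 -0.      0.0006] shift [ 5.200e+00 -2.153e+02  2.000e-01]
```

```bash
python3 -m handwheel '[[0,0,0,1,-50,0,0],[0,0,0,2,-100,0,0],[0,0,0,4,-150,0,0],[0,0,0,5,-190,0,0],[0,0,0,5,-215,0,0],[0,0,0,5,-215,0,0],[0,0,0,5,-215,0,0]]'; python3 mv.py
python3 - <<'E'
from rig import *
import cv2,numpy as np
s=camera("side");w=camera("wrist");t=camera("top");np.save("w6.npy",w,allow_pickle=True);np.save("side.npy",s,allow_pickle=True);np.save("top.npy",t,allow_pickle=True)
cv2.imwrite("pics/w6.png",w["color"][:,:,::-1])
E
sed -i 's/(530,-286),*)*,0)/X/;s/"hood":((530,-286),0)/"hood":((528,-288),46)/' ov.py; grep hood ov.py; python3 ov.py c
```

```text
clock: 8.57
eef_pos: [547.1, 130.4, 206.1]
tool_rot: [3.14, -0.069, -0.0]
force: [-0.8, -0.3, 0.2]
gripper_width: 0.0
8.575 [547.1 130.4 206.1] [-0.8 -0.3  0.2] 0.0 xang -0.0442 [-0. -0. -1.]
G={"hood":(X,"port":((541,-12),0),"saw":((553,262),46)}  File "ov.py", line 5
    G={"hood":(X,"port":((541,-12),0),"saw":((553,262),46)}
                                                          ^
SyntaxError: closing parenthesis '}' does not match opening parenthesis '('
```

View pics/w6.png

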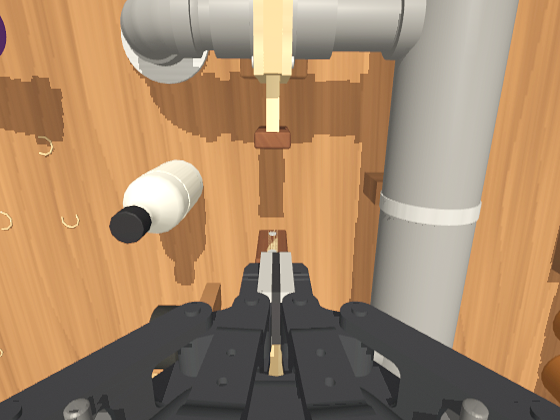

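```bash
sed -i 's/^G=.*/G={"hood":((528,-288),46),"port":((541,-12),0),"saw":((552,262),39)}/' ov.py; python3 ov.py c
python3 - <<'E'
from h import *
w=np.load("w6.npy",allow_pickle=True).item()
for uv in[(257,140),(290,140)]: print(ray(w,uv,108))
for uv in[(257,147),(290,147)]: print(ray(w,uv,42))
for uv in[(257,231),(287,231)]: print("port L",ray(w,uv,42))
E
```

```text
[536.32921205 180.20641841 108.        ]
[559.46863763 179.15938856 108.        ]
[532.03254441 167.21475629  42.        ]
[561.6659295  165.87431632  42.        ]
port L [527.08516456  86.5740416   42.        ]
port L [556.1094852   85.26667259  42.        ]
```

View pics/ovtc.png

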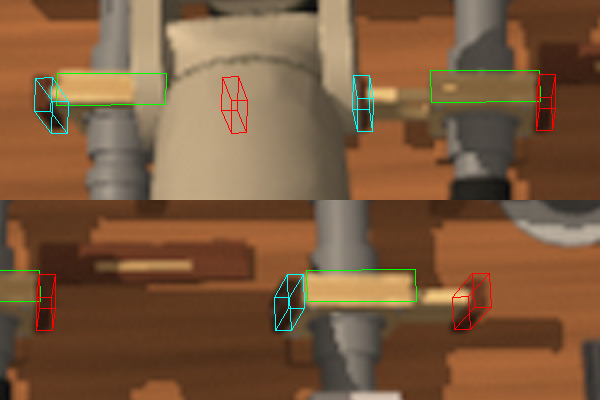

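View pics/ovsc.png

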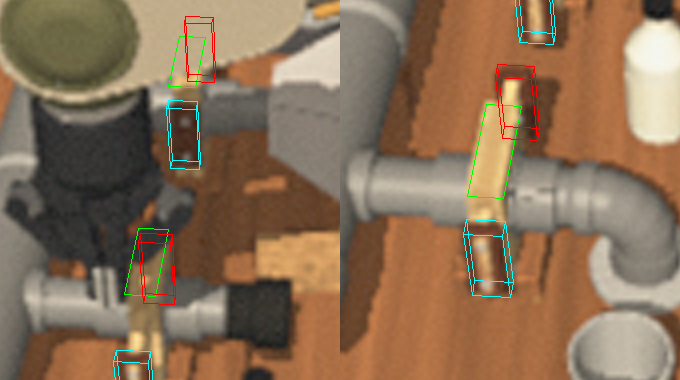

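The hood slide overlay matches fully open: the left batten sits on the frame with no board showing between them. The fingers are now centred between the port and saw battens, so I'll descend.

```bash
python3 -m handwheel '[[0,0,0,0,0,30,0],[0,0,0,0,0,65,0],[0,0,0,0,0,100,0],[0,0,0,0,0,125,0],[0,0,0,0,0,140,0],[0,0,0,0,0,140,0]]' && python3 -m handwheel '[[0,0,0,0,-7,0,0],[0,0,0,0,-14,0,0],[0,0,0,0,-20,0,0],[0,0,0,0,-24,0,0],[0,0,0,0,-28,0,0],[0,0,0,0,-32,0,0],[0,0,0,0,-36,0,0],[0,0,0,0,-40,0,0]]'
```

```text
clock: 9.48
eef_pos: [546.8, 131.2, 65.9]
tool_rot: [3.141, -0.068, -0.002]
force: [0.4, -0.4, -0.1]
gripper_width: -0.1
clock: 10.48
eef_pos: [548.8, 171.1, 66.4]
tool_rot: [3.14, -0.068, -0.0]
force: [0.9, -5.7, 0.9]
gripper_width: -0.3
```

```bash
python3 -m handwheel '[[0,0,0,0,-4,0,0],[0,0,0,0,-8,0,0],[0,0,0,0,-12,0,0],[0,0,0,0,-16,0,0],[0,0,0,0,-19,0,0],[0,0,0,0,-22,0,0]]'
```

```text
clock: 11.22
eef_pos: [549.9, 193.0, 66.4]
tool_rot: [3.14, -0.068, 0.0]
force: [0.2, -5.7, 1.4]
gripper_width: 0.1
```

```bash
python3 -m handwheel '[[0,0,0,0,-2,0,0],[0,0,0,0,-4,0,0],[0,0,0,0,-5,0,0],[0,0,0,0,-6,0,0]]'
```

```text
clock: 11.72
eef_pos: [550.1, 197.3, 66.4]
tool_rot: [3.137, -0.068, -0.001]
force: [-2.0, -19.5, 3.4]
gripper_width: 0.1
```

```bash
python3 -m handwheel '[[0,0,0,0,-1,0,0],[0,0,0,0,-1,0,0],[0,0,0,0,-1,0,0]]'; python3 -m handwheel '[[0,0,0,0,10,0,0],[0,0,0,0,30,0,0],[0,0,0,0,55,0,0],[0,0,0,0,60,-40,0],[0,0,0,0,60,-90,0],[0,0,0,0,60,-140,0],[0,0,0,0,60,-160,0],[0,0,0,0,60,-160,0]]'; python3 mv.py 330 -100 230
```

```text
clock: 12.1
eef_pos: [550.1, 197.3, 66.4]
tool_rot: [3.136, -0.069, -0.002]
force: [-2.6, -21.6, 3.6]
gripper_width: 0.2
clock: 13.1
eef_pos: [547.7, 140.1, 227.4]
tool_rot: [-3.14, 0.068, -0.004]
force: [0.0, 0.4, -0.9]
gripper_width: -0.3
13.1 [547.7 140.1 227.4] [ 0.   0.4 -0.9] -0.3 xang -0.0432 [ 0.003  0.    -1.   ]
rot [-0.0004 -0.0028 -0.0002] shift [-207.1  249.3   -3.3]
```

```bash
python3 -m handwheel '[[0,0,0,-30,35,-10,0],[0,0,0,-65,80,-20,0],[0,0,0,-100,120,-30,0],[0,0,0,-135,160,-30,0],[0,0,0,-170,205,-30,0],[0,0,0,-207,249,-30,0],[0,0,0,-207,249,-30,0],[0,0,0,-207,249,-30,0]]'
python3 - <<'E'
from rig import *
import cv2,numpy as np
s=camera("side");t=camera("top");np.save("side.npy",s,allow_pickle=True);np.save("top.npy",t,allow_pickle=True)
cv2.imwrite("pics/t7.png",t["color"][:,:,::-1])
E
sed -i 's/^G=.*/G={"hood":((528,-288),46),"port":((541,-12),0),"saw":((552,262),0)}/' ov.py; python3 ov.py d
```

```text
clock: 14.1
eef_pos: [329.7, -99.1, 255.5]
tool_rot: [-3.14, 0.069, 0.001]
force: [-0.5, 0.7, 0.5]
gripper_width: 0.2
```

View pics/t7.png

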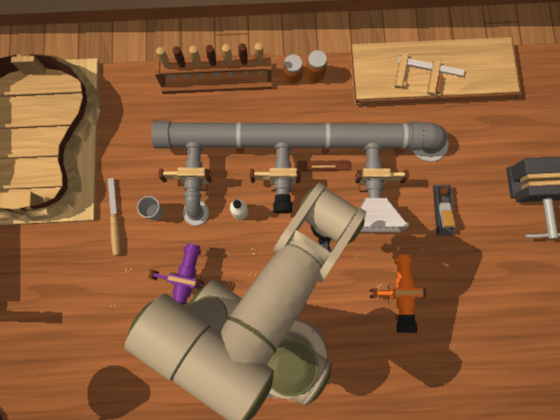

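View pics/ovtd.png

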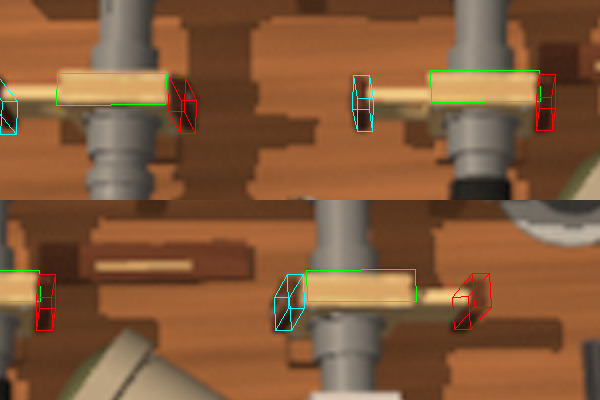

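View pics/ovsd.png

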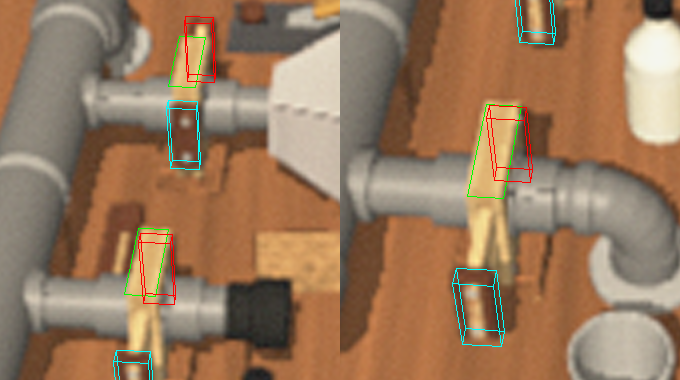

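The overlays match the expected end state: hood fully open, saw fully shut, port unchanged and still shut. The loose things on the bench haven't moved.

```bash
python3 -c "
from rig import *
print(finish_job())"
```

```text
the job is handed in; nothing more can be done
None
```

The dust extraction is switched over: I pushed the hood slide fully open first, then pushed the saw slide fully shut. The job is handed in; it gave no verdict.

- **Pushing:** I used the sides of the closed fingertips on the stop battens and never gripped a slide. Each push ended at a hard stop, with the measured position unchanged under a further 1 mm of commanded push. The highest force at the end of a move was about 22 N.
- **Final pictures:** The top and side views match the expected model of hood open, saw shut and port shut. The loose things and the orange and purple look-alikes showed no sign of moving. The arm was clear of everything, and the clock was at about 14 s of the 56 s.
- **Disagreements in the checks:**
  - The wrist camera put the gates about 5–8 mm away from where the fixed cameras put them. I split the difference in x and let contact force settle the push direction.
  - At the start the saw slide looked about 7 mm short of fully open. This is within the picture error, so I can't say whether it was real.

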